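# Pin the plaster mould cap to its base

### The arm

A 6-joint arm with a two-finger parallel gripper is mounted at the origin on the work surface. World frame = base frame: x ahead of the robot, y to its left, z up, the work surface at z = 0. Lengths are in m, angles in degrees, forces in N, time in s.
With the tool pointing down it reaches from about 0.3 to 0.775 m from the base axis. Payload 14.6 kg.
Tool frame: the origin (TCP) lies between the finger pads; the fingertips stand 8 mm ahead of it and the grasp point (between the pads) lies 11 mm behind it (bot.tip_extent is the distance from the TCP to the fingertips, in m); z points along the fingers, y is the direction in which the jaws open and shut (so a half turn about z gives the same grasp; the last joint's range is limited). The gripper opens to 94 mm and grips with 3 to 60 N. Pads are 16 mm wide; open, the fingers measure 119 mm over their backs; the gripper's body (75 mm by 177 mm) begins 78 mm behind the grasp point.
Start: joints at [-68.732, 17.183, 87.147, -0, 75.671, -3.816], TCP at [0.233, -0.498, 0.213] pointing down, gripper open.
Joint ranges: [-173.82, 173.82], [-45.26, 126.66], [13.44, 144.39], [-59.66, 239.66], [0, 175.72], [-146.38, 146.38]. Speed limits (degrees/s): [127.2, 127.2, 147.25, 180, 180, 180].

### API

Orientations are given as a 3x3 rotation matrix whose columns are the frame's x, y, z axes.
In Python, from workcell import bot, viewer, order gives the robot as it stands.
- The arm moves only by the tool jog_arm, never from a script. Its argument "motion" is a list of rows, each a list of 5 numbers: the finger opening in cm, from 0 to 9.4, then the shift along the tool's x, y, z in cm, then the turn about the tool's z in rad. In form: [[jaw, tx, ty, tz, roll], ...]. A call has 1 to 10 rows; each row is the pose to reach, as a shift and turn from the pose commanded when the call began, along the tool's axes at that moment; what a row does not reach only later rows make up. A row lasts 1/12 s, in which the tool goes at most 41.7 mm and 7.16 degrees, less where a joint would pass 70% of its speed; a pose out of reach is approached as far as the arm can. A call with a gripper value outside its range is refused whole. The fingers move at their own pace and stop on an object; "newtons" is the grip in N (left out, the last holds). Time passes only in rows, so rows that repeat a pose let the fingers close. It gives the time, the measured TCP pose, the force and the opening at its end, in the units of the state.
- bot.state(): the state, without advancing time (a new reading comes with each control period).
- viewer.grab_frame(name): name is "scene" or "top" or "wrist"; returns a dict with "pixels" (400x640x3 uint8, red, green, blue), "fx", "fy", "cx", "cy" (pixels), "eye" and "attitude" of the camera in the world. Camera axes: x right, y down, z forward; pixel columns grow to the right and rows downward; lengths in m; the calibration is good to about 2 mm. A picture is of the moment at which its call begins. There is no depth.
- order.sign_off(): hands the job in, once; it reports no verdict.
The state is a dict: "clock": time; "q": joint angles; "qvel": joint speeds; "joint_efforts": joint torques, N m; "position": TCP position; "tool_rot": TCP orientation; "ft_force": force on the tool from outside, world axes, zero at the start; "torque": the same for the moment, N m; "grip_width": finger opening in m.
Only numpy, scipy, OpenCV 4.12 (cv2) and the standard library are available. Lean on these libraries where they do the work, as an engineer would, in place of code of your own. Each camera call takes 0.05 s, during which the arm holds its last target. There are 200 camera calls.

### The job

Take the red-handled pin out of the rack and push it fully home through the hole in the white plaster cap on the sloping cradle and on into the hole of the base beneath it, so that the two are pinned together, then let go. The cap has crept some way to the left, up to about 30 mm, so the base's hole is hidden under it: put the pin's end in the cap's hole, rest it lightly on the base, and slide the cap to the right with the pin, feeling until the pin drops in. Plaster chips, so press gently, and leave the other pins and everything else on the bench where they are.

Things in the scene. Friction and masses are not known exactly. Their poses are not given: they have to be found in the camera images.
- red_grip (a point): Centre of the red handle of the pin to use. Handle: round red plastic, 24 mm diameter, 48 mm long, 24 mm either side of this point. z runs along the pin, from its bare end to its handle; the pin is round about z. Below the handle is a brass collar, 28 mm diameter, 8 mm thick, its underside 32 mm below this point; below that a brass shaft, 12 mm diameter, 60 mm long.
- red_tip (a point): The red pin's end, 92 mm from red_grip along -z. The last 4 mm of the shaft narrow to a flat end of 10 mm diameter, here. The pin weighs about 110 g. At the start it stands upright, handle up, in one of the rack's holes (15 mm diameter), collar on the rack's top, and lifts straight out.
- rack: Fixed wooden pin rack, 75 mm (x) by 200 mm (y) by 75 mm high (z up), origin at the centre of its underside. Its three holes lie along its y axis at -60, 0 and +60 mm; the three pins stand in them in any order. Nothing stands beside the handles along the rack's x.
- cap: White plaster cap, 164 mm (x) by 160 mm (y) by 30 mm thick, lying on the tinted plaster base. Origin: centre of its pin hole's mouth in the sloping upper face. The hole, 14.5 mm diameter with a 2.5 mm chamfer, runs through along -z. z points square out of the face, 32 degrees from vertical, towards the robot; x uphill; y to the left as the robot sees it. Pin home: collar on this face.
- cap_relief (a point): Top of the cast relief on the cap, 72 mm downhill of the hole, 10 mm to its right. The relief stands up to 42 mm above the face and begins 36 mm downhill of the hole; uphill of and beside the hole the face is flat, but for wooden strips 2 mm higher at the cap's upper and lower edges. The cap slides only along its own y, against about 3 N of friction, and stays where left.
- cradle: Fixed wooden cradle, about 240 by 220 mm, sloping 32 degrees towards the robot; carries base and cap. Origin on the bench under it, z up. The base is fixed on it; its face is 30 mm below the cap's. The base's hole (14 mm diameter, 42 mm deep, sharp edge) is in line with the cap's once the cap is slid towards its -y by 4 to 31 mm: how much cannot be seen. It can go at least 4 mm too far.
- blue_grip (a point): Centre of the handle of the blue pin, the same shape as the red one, standing in the rack. To be left there.
- yellow_grip (a point): Centre of the handle of the yellow pin, the same shape as the red one, standing in the rack. To be left there.
- wood_block: Loose bystander: pale wooden block 70 x 120 x 40 mm, in front of the cradle; origin at the centre of its underside.
- spatula: Loose bystander: spatula lying on the bench.
- brush: Loose bystander: brush lying on the bench.
- jar: Loose bystander: jar, 70 mm diameter, 100 mm high; origin at the centre of its underside.
- cast_nose: Loose bystander: small white plaster cast 80 x 70 x 62 mm; origin at the centre of its underside.
Not all that is in view belongs to the job. What is shaped like the part that bears red_grip but turquoise is not meant.

How it is judged (in metres and radians):
On the way, in this order (a step that is already met when the one before it is completed fails the run):
1. the red pin is drawn clear of the rack (height (world z) of red_grip above 0.175 m), for 0.1 s.
2. the red pin's end is at least 15 mm inside the cap's hole (z of red_tip in the frame of cap below -0.015 m and x of red_tip in the frame of cap between -0.006 and 0.006 m and y of red_tip in the frame of cap between -0.006 and 0.006 m), for 0.1 s.
At the end, for the whole second after the job is handed in: the red pin stands through cap and base, its end at least 57 mm below the cap's face (home is 60), its handle within 36 mm of the hole's mouth and its axis within 0.08 rad of the hole's, at rest and let go (z of red_tip in the frame of cap below -0.057 m and distance between red_grip and cap below 0.036 m and angle between the z axis of red_grip and the z axis of cap, either way round below 0.08 rad and linear speed of pin_red below 0.02 m/s); the robot touches nothing.
It fails at once if the red pin is pressed on the plaster with more than 60 N (contact force between pin_red and cradle above 60 N).
It fails at once if the robot presses on the cap or cradle with more than 40 N (contact force between any of the arm, the fingers and cradle above 40 N).
It fails at once if another pin or a bystander is moved more than 25 mm (distance of any of blue_grip, yellow_grip, wood_block, spatula, brush, jar, cast_nose from where it was at the start of the episode above 0.025 m).
It also fails if it takes over 67 s, if anything falls off the work surface, if the arm or the gripper's body presses on something with over 40 N, if the wrist force passes 120 N, or if a joint passes its speed limit or range.

## Working session

There is one attempt and no reset: what is moved stays moved. The work goes in short steps, Python scripts to look and compute and a tool call to move; the robot and the scene stay as the last step left them, time stands still between calls to the robot, and variables do not carry over. Pictures are saved under pics/ and viewed, about 8 in all and at most 12, crops included, and the job is handed in when it is done.

Besides the shell and the picture viewer there is one more tool, called after "Request:" by a JSON object that holds its "api" and its "payload". jog_arm: Moves the arm, as the interface text tells. Its arguments: {"type":"object","properties":{"motion":{"type":"array"},"newtons":{"type":"number"}},"required":["motion"]}

```bash
mkdir -p pics; ls
cat > h.py <<'E'
import numpy as np, cv2
from workcell import bot, viewer, order
def grab(n,fn=None):
    f=viewer.grab_frame(n)
    if fn: cv2.imwrite('pics/'+fn,f['pixels'][:,:,::-1])
    return f
def ray(f,u,v):
    d=np.array([(u-f['cx'])/f['fx'],(v-f['cy'])/f['fy'],1.])
    d=np.array(f['attitude'])@d
    return np.array(f['eye']),d/np.linalg.norm(d)
def onz(f,u,v,z):
    e,d=ray(f,u,v); return e+d*(z-e[2])/d[2]
def proj(f,p):
    c=np.array(f['attitude']).T@(np.array(p)-np.array(f['eye']))
    return np.array([f['fx']*c[0]/c[2]+f['cx'],f['fy']*c[1]/c[2]+f['cy']])
def tri(r):
    A=np.zeros((3,3));b=np.zeros(3)
    for e,d in r:
        M=np.eye(3)-np.outer(d,d);A+=M;b+=M@e
    return np.linalg.solve(A,b)
E
python3 - <<'E'
from h import *
import pickle
a=grab('scene','s0.png');b=grab('top','t0.png')
pickle.dump((a,b),open('f0.pkl','wb'))
for f in (a,b): print(f['eye'],np.round(f['attitude'],3).tolist(),f['fx'])
s=bot.state();print(s)
E
```

```text
pics
[1.41936723 0.07916148 1.02891618] [[-0.088, 0.711, -0.698], [0.996, 0.053, -0.072], [-0.014, -0.701, -0.713]] 485.2465727934723
[ 0.39715418 -0.04064009  1.22806125] [[0.01, -0.995, 0.096], [-0.999, -0.007, 0.034], [-0.033, -0.096, -0.995]] 363.08097774539806
{'clock': 0.1, 'q': array([-6.87335798e+01,  1.72107657e+01,  8.71751006e+01, -1.97963055e-04,
        7.56695510e+01, -3.81703778e+00]), 'qvel': array([ 0.12447645, -0.01685684, -0.14622549, -0.03968589, -0.02852439,
       -0.02242951]), 'joint_efforts': array([-3.92265538e-04, -5.32644904e+01, -3.53285122e+01,  7.08403392e-02,
        2.34514161e-02, -6.59859325e-05]), 'position': array([ 0.23307537, -0.49793822,  0.21297127]), 'tool_rot': array([[ 9.05690881e-01,  4.23938560e-01, -3.53933695e-04],
       [ 4.23938704e-01, -9.05690436e-01,  9.00137858e-04],
       [ 6.10487855e-05, -9.65292842e-04, -9.99999532e-01]]), 'ft_force': array([ 0.99292711, -1.18273423,  0.74067223]), 'torque': array([-0.02168428,  0.03076723,  0.04480839]), 'grip_width': 0.09390729419322322}
```

View pics/s0.png

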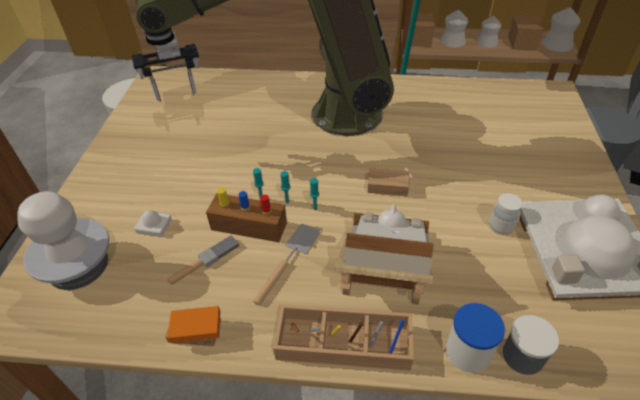

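View pics/t0.png

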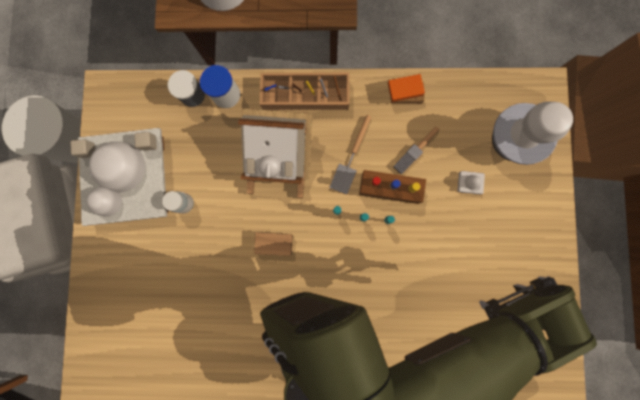

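Candidates (scene / top pixels): red pin (265,203)/(377,181); blue (244,200)/(396,185); yellow (222,197)/(416,187); turquoise look-alikes (258,175), (285,180), (314,187); and the orange box (194,324). I choose the red one, at the rack's left end. The cap's hole is the dark spot at top (267,143).

```bash
cat > m.py <<'E'
from h import *
import pickle
a,b=pickle.load(open('f0.pkl','rb'))
def blob(f,col,roi):
    x0,y0,x1,y1=roi
    hsv=cv2.cvtColor(f['pixels'],cv2.COLOR_RGB2HSV).astype(int)
    H,S,V=hsv[...,0],hsv[...,1],hsv[...,2]
    m={'r':((H<6)|(H>172))&(S>170)&(V>90),'b':(H>105)&(H<130)&(S>130)&(V>70),'y':(H>22)&(H<35)&(S>170)&(V>110),'t':(H>80)&(H<100)&(S>120)}[col]
    k=np.zeros(m.shape,np.uint8);k[y0:y1,x0:x1]=m[y0:y1,x0:x1]
    n,l,st,c=cv2.connectedComponentsWithStats(k)
    return [(st[i].tolist(),np.round(c[i],1)) for i in range(1,n) if st[i,4]>5]
if __name__=='__main__':
    for c in 'rbyt':
        A=blob(a,c,(200,160,330,240));B=blob(b,c,(325,165,430,230))
        print(c,A,B)
        if c!='t':
            A=max(A,key=lambda t:t[0][4]);B=max(B,key=lambda t:t[0][4])
            print(tri([ray(a,*A[1]),ray(b,*B[1])]))
    for h in (.1,.13):print(onz(b,377,181,h),onz(b,416,187,h),onz(b,337,211,h))
    for h in (.1,.15,.2):print('hole',onz(b,267,143,h))
    t=cv2.resize(b['pixels'][100:240,220:440],None,fx=3.6,fy=3.6,interpolation=3)
    cv2.imwrite('pics/t1.png',t[:,:,::-1])
    t=cv2.resize(a['pixels'][155:305,200:440],None,fx=3.3,fy=3.3,interpolation=3)
    cv2.imwrite('pics/s1.png',t[:,:,::-1])
E
python3 m.py
```

```text
r [([261, 195, 9, 17, 129], array([264.9, 203.1]))] [([373, 177, 8, 8, 51], array([376.2, 180.5]))]
[ 0.55959574 -0.18053046  0.11095004]
b [([239, 192, 10, 16, 111], array([243.4, 199.5]))] [([393, 181, 6, 6, 31], array([395.5, 183.6]))]
[ 0.55032179 -0.23986069  0.11047539]
y [([218, 188, 10, 18, 128], array([222.3, 196.5]))] [([414, 185, 5, 4, 16], array([415.8, 186.4]))]
[ 0.54189244 -0.30068374  0.10893858]
t [([254, 169, 9, 26, 127], array([257.7, 179.1])), ([281, 171, 8, 31, 139], array([284.8, 182.9])), ([310, 178, 8, 31, 140], array([313.7, 190.2]))] [([335, 207, 5, 6, 24], array([337. , 209.7])), ([361, 215, 7, 5, 27], array([364. , 216.9])), ([387, 217, 7, 5, 27], array([389.6, 219. ]))]
[ 0.55983359 -0.18565938  0.1       ] [ 0.54167057 -0.30604449  0.1       ] [ 0.46511853 -0.06146536  0.1       ]
[ 0.55550724 -0.18180269  0.13      ] [ 0.53782726 -0.29898625  0.13      ] [ 0.46331106 -0.06091153  0.13      ]
hole [0.68011136 0.16225017 0.1       ]
hole [0.66756962 0.1532573  0.15      ]
hole [0.65502787 0.14426442 0.2       ]
```

View pics/t1.png

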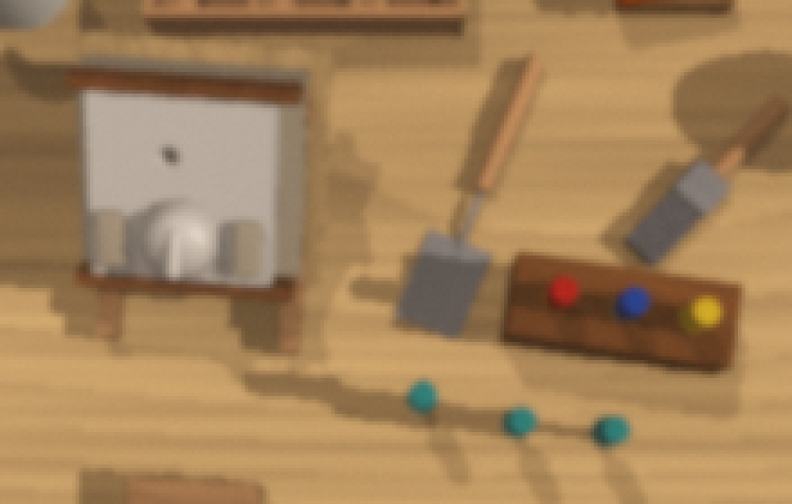

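The crop confirms it: red is the left pin of the rack (crop 565,290), blue (635,302) and yellow (706,312) stay, and the turquoise ones (423,397), (519,421), (612,431) stand free. The tool can't tilt, so I'll grip with the jaws along the rack's y. Later I can pivot the pin about the jaw axis to 32°.

Request:
{"api": "jog_arm", "payload": {"motion": [[4.4, 42.8, -15, -0.7, 0.585], [4.4, 42.8, -15, -0.7, 0.585], [4.4, 42.8, -15, -0.7, 0.585], [4.4, 42.8, -15, -0.7, 0.585], [4.4, 42.8, -15, -0.7, 0.585], [4.4, 42.8, -15, -0.7, 0.585], [4.4, 42.8, -15, -0.7, 0.585], [4.4, 42.8, -15, -0.7, 0.585], [4.4, 42.8, -15, -0.7, 0.585], [4.4, 42.8, -15, -0.7, 0.585]], "newtons": 10}}

```text
clock: 0.93
position: [0.5186, -0.218, 0.2195]
tool_rot: [[0.989, -0.147, -0.0], [-0.147, -0.989, 0.0], [-0.0, -0.0, -1.0]]
ft_force: [0.2, -0.5, -0.5]
grip_width: 0.0438
```

Request:
{"api": "jog_arm", "payload": {"motion": [[4.4, 3.25, -4.2, 0, 0], [4.4, 3.25, -4.2, 0, 0], [4.4, 3.25, -4.2, 0, 0], [4.4, 3.25, -4.2, 0, 0]]}}

```text
clock: 1.27
position: [0.5556, -0.183, 0.219]
tool_rot: [[0.989, -0.146, -0.001], [-0.146, -0.989, 0.0], [-0.001, -0.0, -1.0]]
ft_force: [0.5, 0.6, 0.3]
grip_width: 0.0438
```

Run:
```python
from h import *
from m import blob
s=bot.state();print(s['clock'],s['position'],np.round(s['q'],1))
w=grab('wrist','w0.png');print(w['eye'],np.round(w['attitude'],3).tolist(),w['fx'])
for c in 'rb':
  B=blob(w,c,(0,0,640,400));print(c,B)
  if B:
    q=max(B,key=lambda t:t[0][4])[1];print(onz(w,*q,.131),onz(w,*q,.107))
print(proj(w,s['position']),proj(w,[.557,-.181,.131]))
```

```text
1.2667 [ 0.55559274 -0.18298556  0.21900637] [-21.8  21.5  80.7  -0.   77.9  76.6]
[ 0.62997318 -0.19461366  0.38888164] [[-0.146, -0.955, -0.256], [-0.989, 0.141, 0.04], [-0.002, 0.259, -0.966]] 343.29713553894794
r [([303, 170, 30, 39, 921], array([317.5, 189.8]))]
[ 0.56333754 -0.18112433  0.131     ] [ 0.55713604 -0.17986893  0.107     ]
b [([372, 171, 36, 38, 969], array([389.6, 189.5]))]
[ 0.55541371 -0.23653408  0.131     ] [ 0.54847476 -0.24043544  0.107     ]
[320.94069919 245.06277285] [318.55337531 197.58055303]
```

View pics/w0.png

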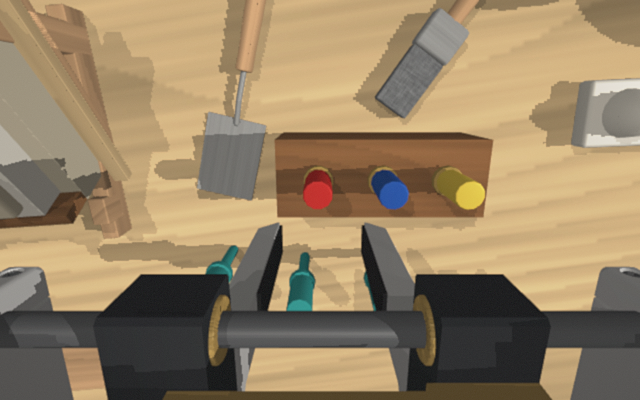

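The wrist view shows red (318,190), blue (390,190) and yellow (460,188) in the rack. Red is about 2 mm off from under the jaws. I go down and grip.

Request:
{"api": "jog_arm", "payload": {"motion": [[4.4, 0.2, -0.2, 3, 0], [4.4, 0.2, -0.2, 6, 0], [4.4, 0.2, -0.2, 9, 0], [4.4, 0.2, -0.2, 11.9, 0], [4.4, 0.2, -0.2, 11.9, 0], [2, 0.2, -0.2, 11.9, 0], [2, 0.2, -0.2, 11.9, 0], [2, 0.2, -0.2, 11.9, 0], [2, 0.2, -0.2, 11.9, 0], [2, 0.2, -0.2, 11.9, 0]], "newtons": 15}}

```text
clock: 2.15
position: [0.5589, -0.1817, 0.1026]
tool_rot: [[0.989, -0.147, 0.003], [-0.147, -0.989, -0.001], [0.003, 0.001, -1.0]]
ft_force: [-1.7, 1.3, 7.9]
grip_width: 0.0239
```

Request:
{"api": "jog_arm", "payload": {"motion": [[2, 0, 0, -1.5, 0], [2, 0, 0, -4, 0], [2, 0, 0, -7, 0], [2, 0, 0, -11, 0], [2, 0, 0, -11, 0], [2, 3, 0, -11, 0], [2, 6.5, 0, -11, 0], [2, 6.5, 0, -11, 0], [2, 6.5, 0, -11, 0]], "newtons": 15}}

```text
clock: 2.9
position: [0.623, -0.1909, 0.2097]
tool_rot: [[0.989, -0.146, -0.001], [-0.146, -0.989, 0.0], [-0.001, -0.0, -1.0]]
ft_force: [-1.1, -0.2, -2.1]
grip_width: 0.0238
```

Run:
```python
from h import *
a=grab('scene');w=grab('wrist')
p=np.array(bot.state()['position']);R=np.array(bot.state()['tool_rot'])
print(p,bot.state()['ft_force'],bot.state()['grip_width'])
u=proj(a,p).astype(int);print(u)
c=a['pixels'][u[1]-60:u[1]+70,u[0]-70:u[0]+70]
c=cv2.resize(c,(560,520),interpolation=3)
cv2.imwrite('pics/s2.png',c[:,:,::-1])
# hole estimate crop in wrist saved unseen
cv2.imwrite('pics/w1.png',w['pixels'][:,:,::-1])
```

```text
[ 0.62196124 -0.19086694  0.21082637] [ 0.32591665 -0.76278121 -0.71981294] 0.023602544931224077
[250 192]
```

View pics/s2.png

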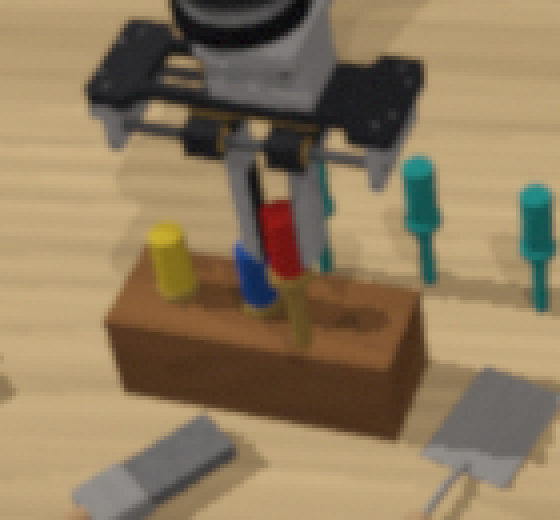

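The scene crop shows the red pin hanging upright in the jaws (280,240) and the rack hole empty (355,318). Next I lower its shaft behind the rack's far edge and pull back with a soft grip, so the pin pivots.

Request:
{"api": "jog_arm", "payload": {"motion": [[2, 0, 0, 3.5, 0], [2, 0, 0, 7, 0], [2, 0, 0, 7, 0], [2, 0, 0, 7, 0]], "newtons": 8}}

```text
clock: 3.33
position: [0.6214, -0.1908, 0.1408]
tool_rot: [[0.989, -0.147, -0.002], [-0.147, -0.989, 0.001], [-0.002, -0.0, -1.0]]
ft_force: [0.0, -0.1, -0.2]
grip_width: 0.024
```

Request:
{"api": "jog_arm", "payload": {"motion": [[2, -1, 0, 0, 0], [2, -2, 0, 0, 0], [2, -2.6, 0, 0, 0], [2, -3.2, 0, 0, 0], [2, -3.8, 0, 0, 0], [2, -4.4, 0, 0, 0], [2, -5.0, 0, 0, 0], [2, -5.6, 0, 0, 0], [2, -6.2, 0, 0, 0], [2, -6.7, 0, 0, 0]], "newtons": 8}}

```text
clock: 4.17
position: [0.5554, -0.181, 0.1405]
tool_rot: [[0.989, -0.147, -0.0], [-0.147, -0.989, 0.0], [-0.0, -0.0, -1.0]]
ft_force: [1.0, -0.2, -1.0]
grip_width: 0.0239
```

Run:
```python
from h import *
a=grab('scene');t=grab('top');w=grab('wrist')
s=bot.state();p=np.array(s['position'])
print(s['clock'],p,s['ft_force'],s['grip_width'])
u=proj(a,p).astype(int)
c=a['pixels'][u[1]-60:u[1]+70,u[0]-70:u[0]+70]
c=cv2.resize(c,(520,480),interpolation=3)
cv2.imwrite('pics/s3.png',c[:,:,::-1])
```

```text
4.3167 [ 0.55584357 -0.18107515  0.14067101] [-0.02749472 -0.11538352 -1.34685026] 0.023740596976061963
```

View pics/s3.png

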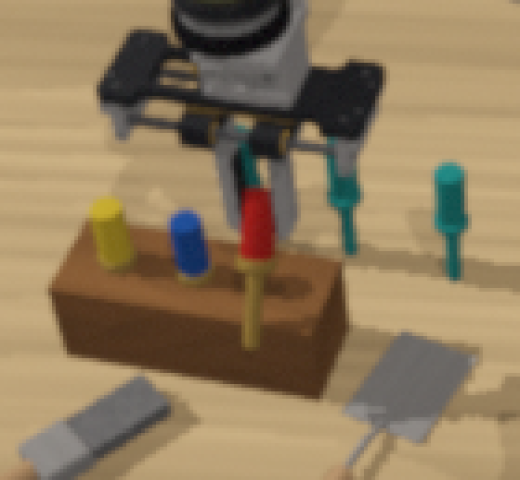

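The pin is now clearly tilted: its end points away from the robot, over the rack edge at (250,345), with the handle at (258,220). I tighten the grip, raise it, and check the cap's height before crossing over.

Request:
{"api": "jog_arm", "payload": {"motion": [[2, 0, 0, 0, 0], [2, 0, 0, -2, 0], [2, 0, 0, -5, 0], [2, 0, 0, -9, 0], [2, 0, 0, -13, 0], [2, 0, 0, -17, 0], [2, 0, 0, -19, 0], [2, 0, 0, -19, 0]], "newtons": 35}}

```text
clock: 4.98
position: [0.557, -0.1814, 0.3358]
tool_rot: [[0.989, -0.147, 0.007], [-0.147, -0.989, -0.003], [0.007, 0.002, -1.0]]
ft_force: [0.0, 0.0, -1.6]
grip_width: 0.0234
```

Run:
```python
from h import *
import pickle
a,b=pickle.load(open('f0.pkl','rb'))
print(tri([ray(a,347,234),ray(b,304,125)]),tri([ray(a,430,246),ray(b,242,121)]))
print(bot.state()['position'])
```

```text
[0.71237274 0.04174359 0.18639646] [0.72713179 0.22769986 0.17906477]
[ 0.55703716 -0.18139103  0.33576593]
```

Request:
{"api": "jog_arm", "payload": {"motion": [[2, -0.7, -33.9, 2, -0.066], [2, -0.7, -33.9, 2, -0.066], [2, -0.7, -33.9, 2, -0.066], [2, -0.7, -33.9, 2, -0.066], [2, -0.7, -33.9, 2, -0.066], [2, -0.7, -33.9, 2, -0.066], [2, -0.7, -33.9, 2, -0.066], [2, -0.7, -33.9, 2, -0.066], [2, -0.7, -33.9, 2, -0.066], [2, -0.7, -33.9, 2, -0.066]]}}

```text
clock: 5.82
position: [0.5985, 0.1577, 0.3082]
tool_rot: [[0.997, -0.078, -0.003], [-0.078, -0.997, -0.0], [-0.003, 0.001, -1.0]]
ft_force: [0.0, -1.2, -0.9]
grip_width: 0.0234
```

Run:
```python
from h import *
import pickle
w=grab('wrist','w2.png');a=grab('scene');t=grab('top')
pickle.dump((w,a,t),open('f2.pkl','wb'))
s=bot.state();p=np.array(s['position'])
print(s['clock'],p,np.round(s['tool_rot'],3).tolist(),w['eye'])
th=np.radians(32)
print('pred tip',proj(w,p+[.052,-.004,.011-.083]),'hole',proj(w,[.67,.155,.14]))
```

```text
5.9667 [0.59893375 0.15405213 0.30994274] [[0.997, -0.082, -0.001], [-0.082, -0.997, -0.0], [-0.001, 0.001, -1.0]] [0.67383925 0.15126592 0.4779461 ]
pred tip [326.21006707 132.6368581 ] hole [318.28987785 103.07854795]
```

View pics/w2.png

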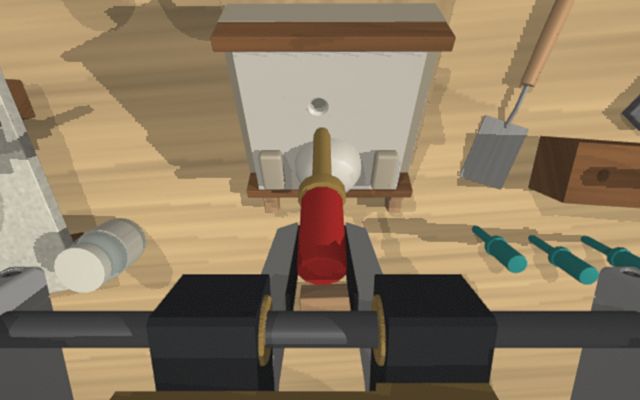

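The wrist view shows the hole at (318,106), the pin's end at about (321,129) and the pin in the jaws' mid-plane. The upper strip is level in the picture, so the yaw matches. Next I work out the tilt and the hole's position.

Run:
```python
from h import *
import pickle
w,a,t=pickle.load(open('f2.pkl','rb'));a0,b0=pickle.load(open('f0.pkl','rb'))
g=cv2.cvtColor(b0['pixels'],cv2.COLOR_RGB2GRAY)[135:152,258:276].astype(float)
m=np.clip(g.max()*.85-g,0,None);m[m<20]=0
ys,xs=np.mgrid[135:152,258:276];ht=np.array([(m*xs).sum(),(m*ys).sum()])/m.sum();print('top hole',ht)
wc=w['pixels'];g=cv2.cvtColor(wc,cv2.COLOR_RGB2GRAY)[92:120,300:336]
print('wrist dark rows',[ (92+i,int(r.min())) for i,r in enumerate(g)][::3])
h=tri([ray(w,318,106.5),ray(b0,*ht)]);print('hole',h)
hsv=cv2.cvtColor(wc,cv2.COLOR_RGB2HSV).astype(int)
br=(hsv[...,0]>12)&(hsv[...,0]<28)&(hsv[...,1]>110)
br[:110]=0;br[215:]=0;br[:,:295]=0;br[:,350:]=0
for v in range(120,212,6):
    x=np.where(br[v])[0]; print(v,(x.min(),x.max()) if len(x) else None,end=' ')
x=np.where(br.any(1))[0];print('\nbrass rows',x.min(),x.max())
rd=((hsv[...,0]<6)|(hsv[...,0]>172))&(hsv[...,1]>170)&(hsv[...,2]>60);rd[:,:290]=0;rd[:,360:]=0;x=np.where(rd[180:300].any(1))[0]+180;print('red rows',x.min(),x.max())
s=bot.state();p=np.array(s['position']);R=np.array(s['tool_rot'])
G=p-.011*R[:,2]
for th in (26,29,32,35):
  T=np.radians(th);ax=np.sin(T)*R[:,0]+np.cos(T)*R[:,2]   # towards tip
  for off in (.002,.006):
    c=G+ax*off  # red_grip
    tip=c+ax*.092
    print(th,off,'tip',np.round(proj(w,tip),1),'tip scene',np.round(proj(a,tip),1),'collar under',np.round(proj(w,c+ax*.032)[1],1),'handle top',np.round(proj(w,c-ax*.024)[1],1))
u=proj(a,G+[.03,0,-.05]).astype(int);print('crop org',u-[50,40])
c=cv2.resize(a['pixels'][u[1]-40:u[1]+50,u[0]-50:u[0]+50],None,fx=6,fy=6,interpolation=3);cv2.imwrite('pics/s4.png',c[:,:,::-1])
```

```text
top hole [266.815593   142.64857082]
wrist dark rows [(92, 183), (95, 183), (98, 120), (101, 100), (104, 100), (107, 104), (110, 131), (113, 169), (116, 181), (119, 183)]
hole [0.66767243 0.15446496 0.15169347]
120 None 126 None 132 (np.int64(316), np.int64(327)) 138 (np.int64(314), np.int64(329)) 144 (np.int64(314), np.int64(329)) 150 (np.int64(314), np.int64(329)) 156 (np.int64(314), np.int64(329)) 162 (np.int64(314), np.int64(329)) 168 (np.int64(314), np.int64(330)) 174 (np.int64(313), np.int64(330)) 180 (np.int64(305), np.int64(338)) 186 (np.int64(300), np.int64(343)) 192 (np.int64(295), np.int64(349)) 198 (np.int64(298), np.int64(345)) 204 (np.int64(300), np.int64(343)) 210 None 
brass rows 128 207
red rows 187 284
26 0.002 tip [326.5 148.2] tip scene [395.6 198.3] collar under 207.1 handle top 293.1
26 0.006 tip [326.5 145.1] tip scene [395.4 199.9] collar under 202.3 handle top 285.4
29 0.002 tip [326.6 142.4] tip scene [395.6 198.9] collar under 204.9 handle top 294.5
29 0.006 tip [326.6 139. ] tip scene [395.4 200.6] collar under 199.9 handle top 286.6
32 0.002 tip [326.7 136.6] tip scene [395.5 199.5] collar under 202.8 handle top 295.7
32 0.006 tip [326.7 133. ] tip scene [395.3 201.2] collar under 197.5 handle top 287.6
35 0.002 tip [326.8 130.9] tip scene [395.5 200. ] collar under 200.7 handle top 296.8
35 0.006 tip [326.8 127.1] tip scene [395.3 201.7] collar under 195.2 handle top 288.5
crop org [348 144]
```

View pics/s4.png

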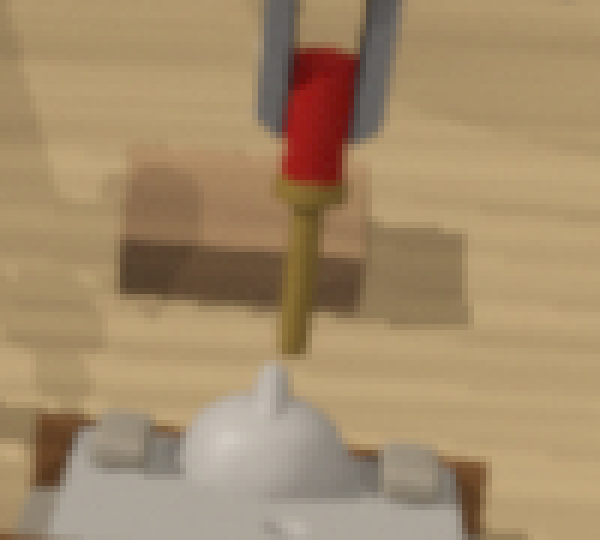

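The pin matches a tilt of about 32°: predicted tip row 133 against about 134 seen in the wrist view, and 201 against 201.5 in the scene view. The scene crop also shows the hole at (290,527). The hole is at about (0.668, 0.154, 0.152). I approach to 20 mm above it.

Request:
{"api": "jog_arm", "payload": {"motion": [[2, 0.6, -0.6, 2, 0], [2, 0.6, -0.6, 4, 0], [2, 0.6, -0.6, 5.5, 0], [2, 0.6, -0.6, 6.5, 0], [2, 0.6, -0.6, 6.9, 0], [2, 0.6, -0.6, 6.9, 0], [2, 0.6, -0.6, 6.9, 0], [2, 0.6, -0.6, 6.9, 0]]}}

```text
clock: 6.63
position: [0.6057, 0.1605, 0.2428]
tool_rot: [[0.997, -0.081, 0.002], [-0.081, -0.997, 0.0], [0.002, -0.0, -1.0]]
ft_force: [-0.6, 0.4, -2.0]
grip_width: 0.0229
```

Run:
```python
from h import *
import pickle
w=grab('wrist');a=grab('scene')
pickle.dump((w,a),open('f3.pkl','wb'))
s=bot.state();p=np.array(s['position']);R=np.array(s['tool_rot']);print(s['clock'],p,s['ft_force'])
T=np.radians(32);ax=np.sin(T)*R[:,0]+np.cos(T)*R[:,2];tip=p-.011*R[:,2]+ax*.098
H=np.array([.6677,.1545,.1517])
for n,f in(('w',w),('s',a)):print(n,'tip',proj(f,tip),'hole',proj(f,H))
u=proj(w,H).astype(int)-[40,40]; u=np.maximum(u,0);print('w org',u)
A=cv2.resize(w['pixels'][u[1]:u[1]+90,u[0]:u[0]+80],None,fx=5,fy=5,interpolation=3)
u=proj(a,H).astype(int)-[40,60];print('s org',u)
B=cv2.resize(a['pixels'][u[1]:u[1]+90,u[0]:u[0]+78],None,fx=5,fy=5,interpolation=3)
cv2.imwrite('pics/c5.png',np.hstack([A,B])[:,:,::-1])
```

```text
6.7333 [0.60562233 0.16071095 0.24252495] [ 0.47737342  0.60368796 -2.03194854]
w tip [320.93423992 134.18069568] hole [322.59359719 117.75595844]
s tip [395.85259214 223.38215333] hole [394.36114171 231.85043058]
w org [282  77]
s org [354 171]
```

View pics/c5.png

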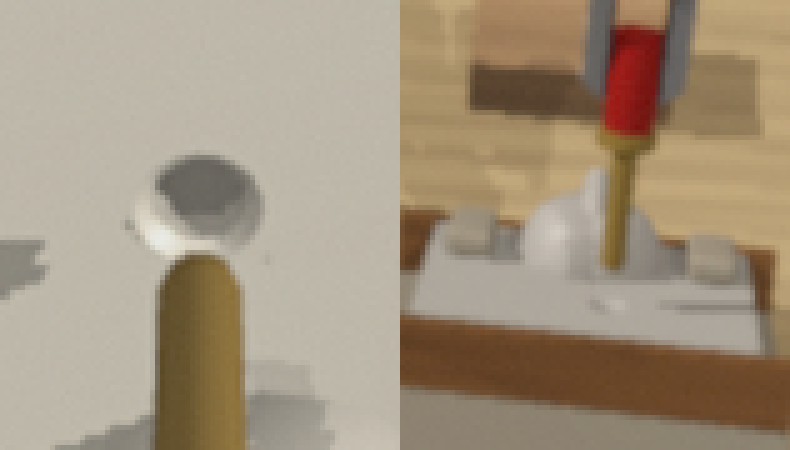

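Tip end (crop 200,252) and hole (200,207) line up in both views, to about 1 mm. I insert along the hole's axis to about 8 mm with a softer grip.

Request:
{"api": "jog_arm", "payload": {"motion": [[2, 0.3, 0.05, 0.5, 0], [2, 0.6, 0.05, 1.0, 0], [2, 0.8, 0.05, 1.35, 0], [2, 1.0, 0.05, 1.7, 0], [2, 1.15, 0.05, 1.95, 0], [2, 1.3, 0.05, 2.2, 0], [2, 1.4, 0.05, 2.4, 0], [2, 1.5, 0.05, 2.6, 0], [2, 1.5, 0.05, 2.6, 0]], "newtons": 15}}

```text
clock: 7.48
position: [0.6203, 0.159, 0.2151]
tool_rot: [[0.997, -0.081, -0.001], [-0.081, -0.997, -0.0], [-0.001, 0.0, -1.0]]
ft_force: [-0.3, -1.2, -1.2]
grip_width: 0.0239
```

Request:
{"api": "jog_arm", "payload": {"motion": [[2, 0.15, 0, 0.2, 0], [2, 0.27, 0, 0.4, 0], [2, 0.4, 0, 0.6, 0], [2, 0.55, 0, 0.85, 0], [2, 0.55, 0, 0.85, 0]]}}

```text
clock: 7.9
position: [0.6258, 0.1585, 0.2064]
tool_rot: [[0.997, -0.081, -0.001], [-0.081, -0.997, -0.0], [-0.001, 0.0, -1.0]]
ft_force: [0.3, 0.1, -0.8]
grip_width: 0.0236
```

```bash
cat > st.py <<'E'
from h import *
def rep():
    s=bot.state();p=np.array(s['position']);R=np.array(s['tool_rot']);T=np.radians(32)
    ax=np.sin(T)*R[:,0]+np.cos(T)*R[:,2];tip=p-.011*R[:,2]+ax*.098
    up=np.cos(T)*R[:,0]-np.sin(T)*R[:,2]
    d=tip-np.array([.6677,.1545,.1517])
    f=np.array(s['ft_force'])
    print('t',s['clock'],'cap xyz mm',np.round([d@up*1e3,-(d@R[:,1])*1e3,-(d@ax)*1e3],1),'F cap',np.round([f@up,-(f@R[:,1]),-(f@ax)],1),'w',round(s['grip_width'],4))
rep()
E
python3 st.py
```

```text
t 7.9 cap xyz mm [ -0.9   0.6 -20. ] F cap [-0.2  0.2 -0.8] w 0.0236
```

Request:
{"api": "jog_arm", "payload": {"motion": [[2, 0.15, 0, 0.23, 0], [2, 0.28, 0, 0.45, 0], [2, 0.42, 0, 0.68, 0], [2, 0.42, 0, 0.68, 0]]}}

```text
clock: 8.23
position: [0.63, 0.1583, 0.2003]
tool_rot: [[0.997, -0.081, -0.0], [-0.081, -0.997, 0.0], [-0.0, -0.0, -1.0]]
ft_force: [-0.2, -0.6, 0.5]
grip_width: 0.0235
```

Request:
{"api": "jog_arm", "payload": {"motion": [[2, 0.05, 0, 0.08, 0], [2, 0.1, 0, 0.17, 0], [2, 0.1, 0, 0.17, 0]]}}

```text
clock: 8.48
position: [0.631, 0.1585, 0.2003]
tool_rot: [[0.997, -0.081, 0.001], [-0.081, -0.997, 0.001], [0.001, -0.001, -1.0]]
ft_force: [-7.6, -0.2, 11.9]
grip_width: 0.0239
```

```bash
python3 st.py
```

```text
t 8.4833 cap xyz mm [  0.3   1.  -27.9] F cap [-0.1 -0.8 14.1] w 0.0239
```

The pin is resting on the base (14 N). I ease off, grip firmer and begin sliding to the right (+tool y).

Request:
{"api": "jog_arm", "payload": {"motion": [[2, -0.05, 0, -0.08, 0], [2, -0.05, 0, -0.08, 0], [2, -0.05, 0.1, -0.08, 0], [2, -0.05, 0.2, -0.08, 0], [2, -0.05, 0.3, -0.08, 0], [2, -0.05, 0.3, -0.08, 0]], "newtons": 40}}

```text
clock: 8.98
position: [0.6303, 0.1563, 0.2001]
tool_rot: [[0.997, -0.08, 0.001], [-0.08, -0.997, 0.002], [0.001, -0.002, -1.0]]
ft_force: [-4.2, 6.1, 5.3]
grip_width: 0.0232
```

```bash
python3 st.py
```

```text
t 8.9833 cap xyz mm [ -0.2  -1.1 -27.7] F cap [-1.2  5.8  7. ] w 0.0232
```

Request:
{"api": "jog_arm", "payload": {"motion": [[2, 0, 0.1, 0, 0], [2, 0, 0.2, 0, 0], [2, 0, 0.3, 0, 0], [2, 0, 0.4, 0, 0], [2, 0, 0.4, 0, 0]]}}

```text
clock: 9.4
position: [0.6299, 0.1523, 0.2]
tool_rot: [[0.997, -0.08, 0.001], [-0.08, -0.997, 0.002], [0.001, -0.002, -1.0]]
ft_force: [-2.7, 6.8, 5.2]
grip_width: 0.0232
```

```bash
python3 st.py
```

```text
t 9.4 cap xyz mm [ -0.3  -5.1 -27.8] F cap [-0.   6.6  6.1] w 0.0232
```

Request:
{"api": "jog_arm", "payload": {"motion": [[2, 0, 0.1, 0, 0], [2, 0, 0.2, 0, 0], [2, 0, 0.3, 0, 0], [2, 0, 0.4, 0, 0], [2, 0, 0.4, 0, 0]]}}

```text
clock: 9.82
position: [0.6297, 0.1477, 0.1996]
tool_rot: [[0.997, -0.081, 0.001], [-0.081, -0.997, 0.001], [0.001, -0.001, -1.0]]
ft_force: [0.1, 2.7, 0.5]
grip_width: 0.0234
```

```bash
python3 st.py
```

```text
t 9.8167 cap xyz mm [ -0.4  -9.8 -28.3] F cap [0.2 2.7 0.5] w 0.0234
```

The normal force fell from about 6 N to 0.5 N and the pin moved down 0.5 mm, so it may be over the hole. I probe 2.5 mm along the axis.

Request:
{"api": "jog_arm", "payload": {"motion": [[2, 0.04, 0, 0.07, 0], [2, 0.08, 0, 0.14, 0], [2, 0.13, 0, 0.21, 0], [2, 0.13, 0, 0.21, 0]]}}

```text
clock: 10.15
position: [0.631, 0.1471, 0.1969]
tool_rot: [[0.997, -0.081, -0.0], [-0.081, -0.997, 0.0], [-0.0, -0.0, -1.0]]
ft_force: [1.7, 2.6, -0.6]
grip_width: 0.0233
```

```bash
python3 st.py
```

```text
t 10.15 cap xyz mm [ -0.8 -10.3 -31.3] F cap [ 0.9  2.8 -1.3] w 0.0233
```

It has dropped in. I continue along the axis in small stages.

Request:
{"api": "jog_arm", "payload": {"motion": [[2, 0.08, 0, 0.13, 0], [2, 0.16, 0, 0.26, 0], [2, 0.24, 0, 0.38, 0], [2, 0.32, 0, 0.51, 0], [2, 0.32, 0, 0.51, 0]], "newtons": 20}}

```text
clock: 10.57
position: [0.634, 0.1467, 0.1917]
tool_rot: [[0.997, -0.081, -0.001], [-0.081, -0.997, -0.0], [-0.001, 0.0, -1.0]]
ft_force: [-1.2, 0.3, -1.0]
grip_width: 0.0231
```

```bash
python3 st.py
```

```text
t 10.5667 cap xyz mm [ -0.9 -10.5 -37.3] F cap [-1.5  0.2 -0.2] w 0.0231
```

Request:
{"api": "jog_arm", "payload": {"motion": [[2, 0.11, 0, 0.17, 0], [2, 0.21, 0, 0.34, 0], [2, 0.32, 0, 0.51, 0], [2, 0.42, 0, 0.68, 0], [2, 0.53, 0, 0.85, 0], [2, 0.63, 0, 1.02, 0], [2, 0.74, 0, 1.19, 0], [2, 0.74, 0, 1.19, 0]], "newtons": 15}}

```text
clock: 11.23
position: [0.6413, 0.1462, 0.1797]
tool_rot: [[0.997, -0.081, -0.001], [-0.081, -0.997, -0.0], [-0.001, 0.0, -1.0]]
ft_force: [-3.5, 0.5, -0.4]
grip_width: 0.0239
```

```bash
python3 st.py
```

```text
t 11.2333 cap xyz mm [ -1.2 -10.4 -51.4] F cap [-3.2  0.2  1.5] w 0.0239
```

Request:
{"api": "jog_arm", "payload": {"motion": [[2, 0.06, 0, 0.14, 0], [2, 0.13, 0, 0.27, 0], [2, 0.2, 0, 0.4, 0], [2, 0.26, 0, 0.48, 0], [2, 0.26, 0, 0.48, 0]]}}

```text
clock: 11.65
position: [0.6437, 0.1461, 0.1752]
tool_rot: [[0.997, -0.081, -0.001], [-0.081, -0.997, -0.0], [-0.001, 0.0, -1.0]]
ft_force: [-6.7, 1.7, 1.3]
grip_width: 0.024
```

```bash
python3 st.py
```

```text
t 11.65 cap xyz mm [ -1.5 -10.3 -56.4] F cap [-5.1  1.2  4.7] w 0.024
```

Request:
{"api": "jog_arm", "payload": {"motion": [[2, 0.04, 0, 0.07, 0], [2, 0.08, 0, 0.14, 0], [2, 0.08, 0, 0.14, 0]]}}

```text
clock: 11.9
position: [0.6444, 0.1463, 0.1745]
tool_rot: [[0.997, -0.081, -0.001], [-0.081, -0.997, 0.0], [-0.001, -0.0, -1.0]]
ft_force: [-10.8, 0.2, 7.6]
grip_width: 0.0237
```

```bash
python3 st.py
```

```text
t 11.9 cap xyz mm [ -1.2 -10.1 -57.4] F cap [-5.2 -0.6 12.2] w 0.0237
```

Request:
{"api": "jog_arm", "payload": {"motion": [[2, -0.02, 0, 0.05, 0], [2, -0.02, 0, 0.1, 0], [2, -0.02, 0, 0.15, 0], [2, -0.02, 0, 0.15, 0]], "newtons": 20}}

```text
clock: 12.23
position: [0.6444, 0.1463, 0.1743]
tool_rot: [[0.997, -0.081, 0.0], [-0.081, -0.997, 0.0], [0.0, -0.0, -1.0]]
ft_force: [-14.5, 0.1, 15.5]
grip_width: 0.0237
```

```bash
python3 st.py
python3 - <<'E'
from h import *
w=grab('wrist');a=grab('scene')
c=cv2.resize(w['pixels'][60:260,220:420],None,fx=2,fy=2,interpolation=3)
d=cv2.resize(a['pixels'][180:260,350:430],None,fx=5,fy=5,interpolation=3)
cv2.imwrite('pics/c6.png',np.hstack([c,d])[:,:,::-1])
E
```

```text
t 12.2333 cap xyz mm [ -1.3 -10.1 -57.5] F cap [-4.1 -1.1 20.8] w 0.0237
```

View pics/c6.png

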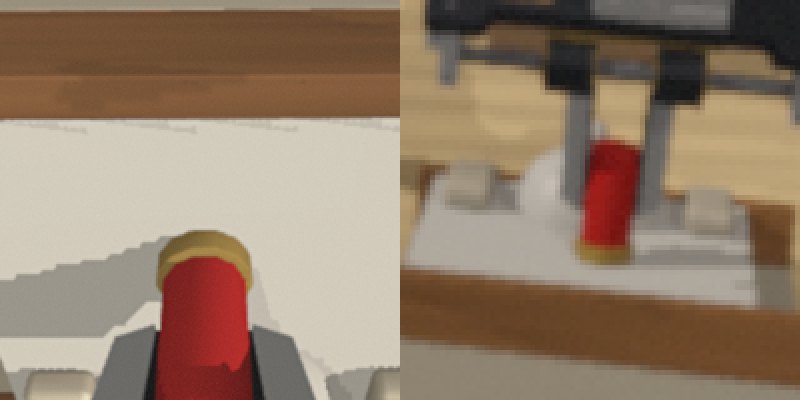

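The collar sits on the cap's face in both crops (205,265 and 605,255), and 21 N gives no further motion, so the pin is home. I ease off, open and withdraw straight up.

Request:
{"api": "jog_arm", "payload": {"motion": [[2, -0.02, 0, -0.15, 0], [2, -0.02, 0, -0.15, 0], [4.5, -0.02, 0, -0.15, 0], [4.5, -0.02, 0, -0.15, 0], [4.5, -0.02, 0, -0.15, 0], [4.5, 0, 0, -3, 0], [4.5, 0, 0, -6, 0], [4.5, 0, 0, -10, 0], [4.5, 0, 0, -14, 0], [4.5, 0, 0, -14, 0]], "newtons": 10}}

```text
clock: 13.17
position: [0.6459, 0.1461, 0.3215]
tool_rot: [[0.997, -0.081, 0.012], [-0.081, -0.997, 0.002], [0.012, -0.003, -1.0]]
ft_force: [-0.5, 0.9, 2.1]
grip_width: 0.0451
```

Request:
{"api": "jog_arm", "payload": {"motion": [[4.5, -4, 0, 0, 0], [4.5, -8, 0, 0, 0], [4.5, -8, 0, 0, 0], [4.5, -8, 0, 0, 0]]}}

```text
clock: 13.5
position: [0.5638, 0.1526, 0.3131]
tool_rot: [[0.997, -0.08, 0.001], [-0.08, -0.997, 0.0], [0.001, -0.0, -1.0]]
ft_force: [0.1, 0.5, 0.9]
grip_width: 0.0447
```

Run:
```python
from h import *
w=grab('wrist');a=grab('scene')
s=bot.state();print(s['clock'],s['position'],s['ft_force'])
H=np.array([.6677,.1545,.1517])-.0105*np.array([.08,.997,0]);T=np.radians(32);z=np.array([-np.sin(T)*.997,np.sin(T)*.081,np.cos(T)])
H=H+z*-.0005
for f in(w,a):print('handle top pred',proj(f,H+z*.056),'collar',proj(f,H+z*.004))
from m import blob
print(blob(w,'r',(250,20,400,300)))
c=cv2.resize(w['pixels'][0:200,220:420],None,fx=2,fy=2,interpolation=3)
d=cv2.resize(a['pixels'][150:280,200:460],None,fx=3.07,fy=3.07,interpolation=3)
d=cv2.resize(a['pixels'][180:260,350:430],None,fx=5,fy=5,interpolation=3)
cv2.imwrite('pics/c7.png',np.hstack([c,d])[:,:,::-1])
```

```text
13.6 [0.56572496 0.15247338 0.31314955] [ 0.08500861 -0.25561917  0.35377559]
handle top pred [321.679447 101.294765] collar [321.74963766  69.62402969]
handle top pred [392.44627249 208.71272679] collar [390.05861742 229.91119009]
[([309, 65, 27, 51, 1191], array([321.7,  90.4]))]
```

View pics/c7.png

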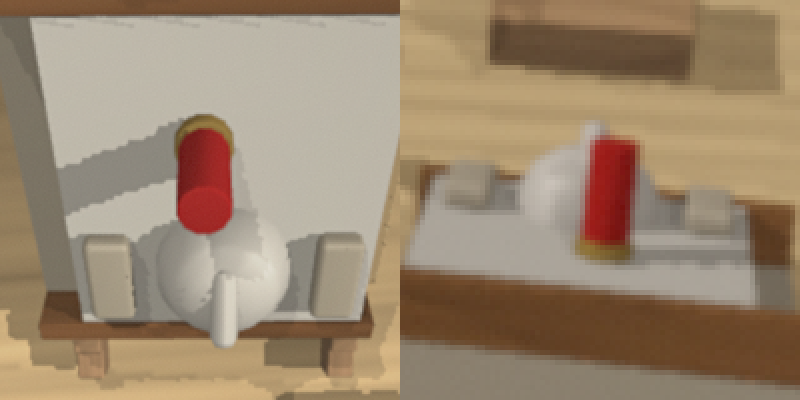

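Run:
```python
from h import *
w=grab('wrist');T=np.radians(32);u=np.array([.997,-.081,0]);z=-np.sin(T)*u+[0,0,np.cos(T)];up=np.cos(T)*u+[0,0,np.sin(T)]
H0=np.array([.6677,.1545,.1517])-.0105*np.array([.08,.997,0])
hsv=cv2.cvtColor(w['pixels'],cv2.COLOR_RGB2HSV).astype(int)
b=(hsv[...,0]>12)&(hsv[...,0]<28)&(hsv[...,1]>100);b[:,:305]=0;b[:,340:]=0;b[:40]=0;b[120:]=0
r=np.where(b.sum(1)>2)[0];print('brass rows',r.min(),r.max())
for g in (0,.003,.006):
  H=H0+z*g;print(g,'far edge top',proj(w,H+z*.008+up*.014)[1],'bottom',proj(w,H+up*.014)[1],'handle top near',proj(w,H+z*.056-up*.012)[1], 'far',proj(w,H+z*.056+up*.012)[1])
```

```text
brass rows 60 78
0 far edge top 59.40047407625167 bottom 55.174176078788804 handle top near 116.79958281682296 far 90.74787177710799
0.003 far edge top 61.02563089151198 bottom 56.74105441788768 handle top near 118.92210474649481 far 92.8088859555204
0.006 far edge top 62.673483023714624 bottom 58.329414229876136 handle top near 121.07573399346273 far 94.90212194418118
```

```bash
python3 -c "
from h import *
print(order.sign_off())"
```

```text
the job is handed in; nothing more can be done
None
```

The red pin is through the cap and into the base, with its collar on the cap's face. I let go, backed the arm clear and handed the job in at about 14 s on the robot clock; no verdict is given.

**How it was done:** The tool can only point down. I pulled the pin's shaft against the rack's far edge with a soft grip, so it pivoted in the jaws to about 32°. I then put its end in the cap's hole, rested it on the base and slid the cap right about 11 mm, until the pin dropped in. Then I pushed it home along the hole's axis.

**Last checks:**
- **Depth:** the pin stopped hard, with 21 N on the wrist giving no further movement. That was 29.6 mm past where it had first touched the base, against 30 mm for fully home.
- **Pictures:** after letting go, both views show the collar on the cap's face and the handle standing square. In one wrist measurement the handle's end was about 4 pixels (2–3 mm) off the prediction. The collar and the lower handle edge fitted a fully seated pin to about 1 pixel.
- **Forces:** the highest I read at the wrist was about 21 N. Readings came only at the end of each move, so brief peaks in between would not show.
- **Rest of the bench:** I did not re-measure the other pins or the loose objects at the end. The last pictures covered only the cradle and what is right around it.

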